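Function-check a saw guard limit switch

TASK

Check the core saw's guard switch, the limit switch with the orange roller: press its roller down until the lever is level or a little below, where it clicks, hold it a moment, then let go so that the lever springs all the way back up. Leave the switch with the blue roller alone.

Things in the scene. Friction and masses are not known exactly. Their poses are not given: they have to be found in the camera images.
- orange_arm (a joint): lever of the limit switch with orange roller and orange cap, the one to check: rad, 0 at rest (sloping up 0.5 rad from hinge to roller), grows as the roller is pressed down; clicks at 0.42, level at 0.5, end stop 0.85. Spring: 2 N at the roller at first, 5 N level, 7 N at the stop. Hinge 85 mm above the table, on the side of a grey body 44x42x108 mm on a fixed plate 110x84x10 mm
- orange_roller (a point): centre of the orange roller (24 mm diameter, 16 mm wide, spins) at the end of a 70 mm steel lever; 119 mm above the table at rest, 85 mm when level. Its -x axis points along the lever from hinge to roller, y is the axle (level). From the hinge it is 61 mm horizontally at rest, 70 mm level. The switch body is on its +x, +y side; free space below
- blue_arm (a joint): lever of the limit switch with blue roller and blue cap, not to be pressed: rad, 0 at rest (sloping up 0.5 rad from hinge to roller), grows as the roller is pressed down; clicks at 0.42, level at 0.5, end stop 0.85. Spring: 2 N at the roller at first, 5 N level, 7 N at the stop. Hinge 85 mm above the table, on the side of a grey body 44x42x108 mm on a fixed plate 110x84x10 mm
- blue_roller (a point): centre of the blue roller (24 mm diameter, 16 mm wide, spins) at the end of a 70 mm steel lever; 119 mm above the table at rest, 85 mm when level. Its -x axis points along the lever from hinge to roller, y is the axle (level). From the hinge it is 61 mm horizontally at rest, 70 mm level. The switch body is on its +x, +y side; free space below

How it is judged:
By the outcome, as a careful person would: the job done as asked, in the order asked, and still so for the second after the job is handed in, with the robot touching nothing.
It also fails if it takes over 29 s, if anything falls off the work surface, if the arm or the gripper's body presses on something with over 40 N, if the wrist force passes 120 N, or if a joint passes its speed limit or range.

ROBOT

A 6-joint arm with a two-finger parallel gripper is mounted at the origin on a cart in front of the work surface, level with it; the furniture and walls round the work are solid. World frame = base frame: x ahead of the robot, y to its left, z up, the work surface at z = 0. Lengths are in m, angles in rad, forces in N, time in s.
With the tool pointing down it reaches from about 0.35 to 0.875 m from the base axis. Payload 4.2 kg.
Tool frame: the origin (TCP) lies at the very end of the fingers, on their centre line; the grasp point (between the pads) lies 19 mm behind it (robot.grip_depth is the distance from the TCP to the grasp point, in m); z points along the fingers, y is the line along which they close (so a half turn about z gives the same grasp; the last joint's range is limited). The gripper opens to 85 mm and grips with 20 to 120 N. Pads are 22 mm wide; open, the fingers measure 114 mm over their backs; the gripper's body (76 mm by 85 mm) begins 54 mm behind the grasp point. The pads swing forward as they close: fully open they stand 13 mm farther back than shut.
Start: joints at [1.499, 0.385, 0.008, 0, -1.194, -0.259], TCP at [0.203, 0.591, 0.231] pointing down, gripper open.
Joint ranges: [-3.14, 3.14], [-1.21, 2.06], [-1.07, 1.41], [-3.16, 2.05], [-2.99, -0.16], [-3.1, 3.1]. Speed limits (rad/s): [2.79, 2.79, 3.14, 3.14, 3.14, 3.14].

INTERFACE

Orientations are given as a unit quaternion [w, x, y, z].
In Python, from cell import monitor, viewer, workorder, finder, robot gives the robot as it stands. The module is installed in compiled form; this text tells all that it offers.
- The arm moves only by the shell command python3 -m creep 'ROWS'. ROWS is a JSON object of lists of equal length, an entry for each row: "twist": the turn, a rotation vector about the world's x, y, z as a fraction of full scale, a list of three; "offset": the shift along the world's x, y, z as a fraction of full scale, a list of three; "grip": the opening, from 0 (shut) to 1 (fully open). A call has 1 to 20 rows; each row shifts and turns the commanded pose from where the row before left it; what a row does not reach is not made up. Full scale, the value 1, is 8 cm for a shift and pi rad for a turn. A row lasts 1/8 s, in which the tool goes at most 62.5 mm and 10.7 degrees, less where a joint would pass 70% of its speed; a pose out of reach is approached as far as the arm can. A call with a number of a shift or a turn outside -1 to 1 is refused whole. A call with a gripper value outside its range is refused whole. The fingers move at their own pace and stop on an object; the grip force is fixed at half the most. Time passes only in rows, so rows that do not move let the fingers close. It gives the time, the measured TCP pose, the force, the opening and the grip force at its end, in the units of the state.
- monitor.get_state(): the state, without advancing time (a new reading comes with each control period).
- viewer.get_image(name): name is "scene" or "side" or "wrist"; returns the picture (384x512x3 uint8, red, green, blue); there is no depth.
- viewer.camera_params(name): a dict with "intrinsics" (3x3 intrinsics, pixels), "rvec" (rotation vector, rad) and "tvec" (3), from world to camera coordinates, as OpenCV has them. Camera axes: x right, y down, z forward; pixel columns grow to the right and rows downward; lengths in m; the calibration is good to about 2 mm. The wrist camera is an equidistant fisheye: a pixel r from the principal point sees the ray r / f radians off the axis. A picture is of the moment at which its call begins: read the wrist's pose just before it. camera_params takes no time and is no camera call; for the wrist camera it gives the pose at the moment of the call.
- workorder.job_done(): hands the job in; it is judged then, once.
Trained networks look in the newest picture that a camera, given by its name, has taken for a name from the list of things; names that differ only in an ending like _2 or _b are one class to them, and where a whole thing is asked for, a point or a joint stands for the part that bears it (a point fixed in the world has none). Each returns a list of dicts, best first, with "score" (0 to 1); they miss things now and then, are a little off and sometimes report something else, mostly with a low value. They report only what shows in the picture. A call takes as long as a camera call.
- finder.regions_of(name, camera): "mask" (384x512 bool, what is visible of it) and "extent" ([left, top, right, bottom] in pixels, round what is visible of it).
The state is a dict: "t": time; "q": joint angles; "qvel": joint speeds; "joint_efforts": joint torques, N m; "tcp_pos": TCP position; "eef_rot": TCP orientation; "force": force on the tool from outside, world axes, zero at the start; "torque": the same for the moment, N m; "finger_gap": opening from 0.0 (shut) to 1.0 (fully open); "finger_force": force on a finger pad.
Only numpy, scipy, OpenCV 4.12 (cv2) and the standard library are available. Lean on these libraries where they do the work, as an engineer would, in place of code of your own. Each camera call takes 0.05 s, during which the arm holds its last target. There are 200 camera calls.

## Working session

There is one attempt and no reset: what is moved stays moved. The work goes in short steps, Python scripts to look and compute and a shell command to move; the robot and the scene stay as the last step left them, time stands still between calls to the robot, and variables do not carry over. Pictures are saved under pics/ and viewed, at most 10 in all, crops included, and the job is handed in when it is done.

```bash
mkdir -p pics; cat > h.py <<'E'
import numpy as np, cv2
from cell import monitor, viewer, workorder, finder, robot
def P(c):
    p=viewer.camera_params(c); R=cv2.Rodrigues(np.array(p["rvec"],float))[0]
    return np.array(p["intrinsics"],float),R,np.array(p["tvec"],float).ravel()
def ray(c,uv):
    K,R,t=P(c); d=np.linalg.inv(K)@[uv[0],uv[1],1]; d=R.T@d
    return -R.T@t, d/np.linalg.norm(d)
def atz(c,uv,z):
    o,d=ray(c,uv); return o+d*(z-o[2])/d[2]
def tri(c1,a,c2,b):
    o1,d1=ray(c1,a);o2,d2=ray(c2,b)
    s=np.linalg.lstsq(np.c_[d1,-d2],o2-o1,rcond=None)[0]
    p,q=o1+s[0]*d1,o2+s[1]*d2; return (p+q)/2,np.linalg.norm(p-q)
E
python3 - <<'E'
from h import *
ims=[]
for c in("scene","side"):
    im=viewer.get_image(c); cv2.imwrite(f"pics/{c}0.png",im[...,::-1])
    for n in("orange_roller","blue_roller"):
        for r in finder.regions_of(n,c)[:3]: 
            m=r["mask"]; ys,xs=np.nonzero(m); print(c,n,round(r["score"],2),r["extent"],xs.mean(),ys.mean(),atz(c,(xs.mean(),ys.mean()),.1).round(3))
s=monitor.get_state();print(s["t"],s["tcp_pos"],s["eef_rot"],s["force"])
E
```

```text
scene orange_roller 0.91 [177.3, 242.9, 220.1, 266.8] 202.33132530120483 254.3343373493976 [0.602 0.113 0.1  ]
scene blue_roller 0.66 [293.5, 156.4, 321.7, 167.8] 309.76502732240436 163.0327868852459 [ 0.522 -0.231  0.1  ]
side orange_roller 0.7 [264.1, 171.1, 291.3, 180.8] 275.01408450704224 176.53521126760563 [0.602 0.128 0.1  ]
side blue_roller 0.86 [216.7, 252.8, 261.2, 276.9] 237.7593984962406 260.9874686716792 [ 0.534 -0.211  0.1  ]
0.3 [0.20291787 0.59092986 0.23092099] [ 3.82367653e-04  9.86344469e-01 -1.64694993e-01 -4.44252482e-05] [ 0.82253193 -0.33865537  0.48585389]
```

View pics/scene0.png

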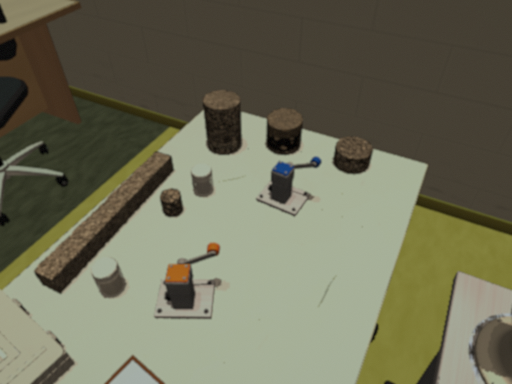

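View pics/side0.png

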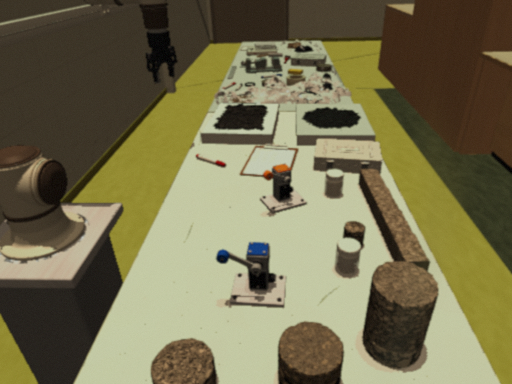

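The scene view shows the orange switch with its cap at about (179,275) and its roller at (214,248). In the side view the cap is at (282,169) and the roller at (268,175). Next I'll segment the roller by colour and triangulate it.

```bash
python3 - <<'E'
from h import *
def cents(f):
    im=cv2.imread(f); h=cv2.cvtColor(im,cv2.COLOR_BGR2HSV)
    m=cv2.inRange(h,(5,170,90),(18,255,255))
    n,l,s,c=cv2.connectedComponentsWithStats(m)
    return [(s[i].tolist(),c[i].round(1).tolist()) for i in range(1,n) if s[i][4]>12]
for f in("scene0","side0"): print(f,cents(f"pics/{f}.png"))
# reference guess
for a,b in(((214,248),(268,175)),((179,272),(282,169))): print(tri("scene",a,"side",b))
for c in("scene","side"):
    for p in([.6,.1,.119],):
        K,R,t=P(c); v=R@p+t; print(c,"focal/depth px per mm",K[0,0]/v[2]/1000)
a=cv2.imread("pics/scene0.png")[225:325,145:245]; b=cv2.imread("pics/side0.png")[150:220,245:315]
cv2.imwrite("pics/crop.png",np.hstack([cv2.resize(a,(400,400),interpolation=2),cv2.resize(b,(400,400),interpolation=2)]))
E
```

```text
scene0 [([208, 244, 11, 8, 67], [213.1, 247.1]), ([166, 264, 23, 18, 304], [177.6, 273.0])]
side0 [([274, 165, 17, 7, 83], [281.4, 168.0]), ([263, 171, 9, 7, 31], [266.5, 173.5])]
(array([0.58307454, 0.10137576, 0.118368  ]), np.float64(0.0023274181278131172))
(array([0.61934158, 0.16673456, 0.10160432]), np.float64(0.0032096200529333455))
scene focal/depth px per mm 0.5324258134585497
side focal/depth px per mm 0.38716843176159915
```

View pics/crop.png

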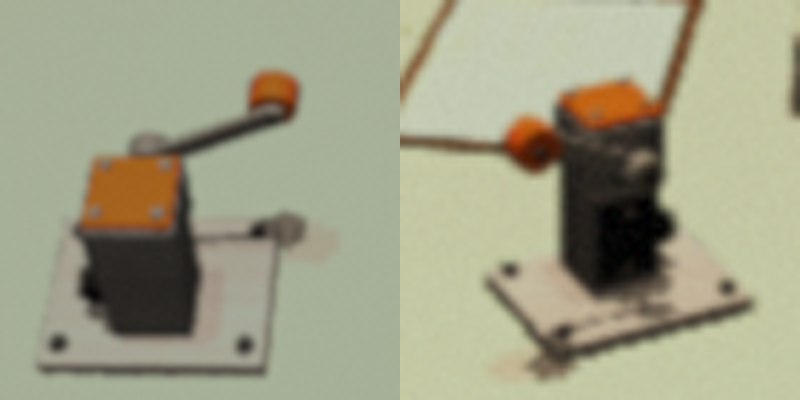

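```bash
python3 - <<'E'
from h import *
r,e=tri("scene",(213.2,248.5),"side",(268.1,175.2)); print("roller",r,e)
print("atz",atz("scene",(213.2,248.5),.119),atz("side",(268.1,175.2),.119))
cap=atz("scene",(178.7,273),.118); cap2=atz("side",((610-400)*.175+245,150+102*.175),.118)
print("cap",cap,cap2)
h=atz("side",(287,177.6),.085); print("hinge",h, tri("scene",(182.5,260.5),"side",(287,177.6)))
h2=atz("scene",(182.5,260.5),.085);print(h2)
d=(r-(h+h2)/2)[:2]; print("lever dir",d,np.linalg.norm(d))
E
```

```text
roller [0.58373345 0.10244691 0.11740639] 0.001375167084073556
atz [0.58221786 0.10346408 0.119     ] [0.58445505 0.10003272 0.119     ]
cap [0.60813833 0.17719924 0.118     ] [0.6199239  0.14322494 0.118     ]
hinge [0.63441395 0.14916179 0.085     ] (array([0.63331353, 0.13683432, 0.09128898]), np.float64(0.0018211738591972857))
[0.63571948 0.13336059 0.085     ]
lever dir [-0.05133326 -0.03881428] 0.06435566361083929
```

```bash
python3 -m creep '{"twist":[[0,0,0],[0,0,0],[0,0,0],[0,0,0],[0,0,0],[0,0,0],[0,0,0],[0,0,0],[0,0,0],[0,0,0],[0,0,0],[0,0,0],[0,0,0]],"offset":[[0.39,-0.51,0],[0.39,-0.51,0],[0.39,-0.51,0],[0.39,-0.51,0],[0.39,-0.51,0],[0.39,-0.51,0],[0.39,-0.51,0],[0.39,-0.51,0],[0.39,-0.51,0],[0.39,-0.51,0],[0.39,-0.51,0],[0.39,-0.51,0],[0,0,0]],"grip":[0,0,0,0,0,0,0,0,0,0,0,0,0]}'
python3 - <<'E'
from h import *
s=monitor.get_state();print(s["t"],s["tcp_pos"],s["eef_rot"],s["force"],s["finger_gap"])
im=viewer.get_image("wrist"); cv2.imwrite("pics/w1.png",im[...,::-1])
for r in finder.regions_of("orange_roller","wrist")[:2]: print(r["score"],r["extent"])
K,R,t=P("wrist")
for n,p in(("roller",[.583,.102,.119]),("tcp",s["tcp_pos"])):
    v=R@np.array(p)+t; th=np.arctan2(np.hypot(v[0],v[1]),v[2]); ph=np.arctan2(v[1],v[0]); print(n,K[0,2]+K[0,0]*th*np.cos(ph),K[1,2]+K[1,1]*th*np.sin(ph))
E
```

```text
t: 1.92
tcp_pos: [0.5787, 0.0988, 0.2306]
eef_rot: [0.0, 0.986, -0.167, -0.0]
force: [0.3, 0.2, -0.1]
finger_gap: -0.003
finger_force: 0.0
1.925 [0.57873588 0.09879746 0.23063768] [ 3.23760794e-04  9.85952469e-01 -1.67025629e-01 -2.51494390e-04] [ 0.2782108   0.16936174 -0.13154274] -0.00336426615735097
0.59 [186.7, 140.9, 262.4, 210.5]
roller 250.3734357962845 189.18804897194096
tcp 257.13288013064016 245.2220872034076
```

View pics/w1.png

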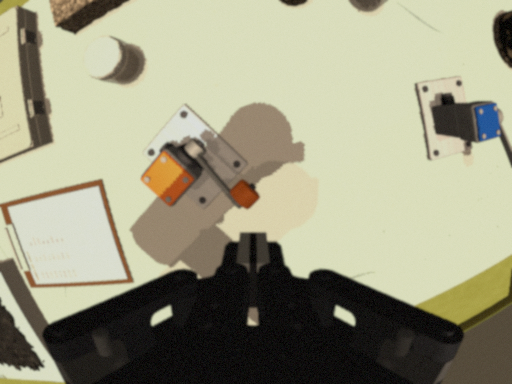

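The wrist view shows the orange roller at about (244,193), against a prediction of (250,189). The hinge is at (193,148) and the fingertips at (255,240). I'll refine the roller position and lever direction from this view.

```bash
python3 - <<'E'
from h import *
K,R,t=P("wrist"); o=-R.T@t
def w(uv,z):
    x,y=(uv[0]-K[0,2])/K[0,0],(uv[1]-K[1,2])/K[1,1]; th=np.hypot(x,y)
    d=R.T@np.array([x/th*np.sin(th),y/th*np.sin(th),np.cos(th)]); return o+d*(z-o[2])/d[2]
im=cv2.imread("pics/w1.png"); h=cv2.cvtColor(im,cv2.COLOR_BGR2HSV); m=cv2.inRange(h,(3,150,70),(18,255,255))
n,l,s,c=cv2.connectedComponentsWithStats(m)
for i in range(1,n):
    if s[i][4]>60: print(s[i],c[i])
r=w((244.5,193),.119); g=w((193,148),.085); d=(r-g)[:2]; print(r,g,d,np.linalg.norm(d),o)
E
```

```text
[ 142  152   52   54 1301] [167.06687164 179.13066872]
[  1 181 131 101 468] [ 72.29273504 210.04059829]
[230 180  28  28 476] [243.50210084 193.96848739]
[0.58140605 0.10805335 0.119     ] [0.63320353 0.14475719 0.085     ] [-0.05179749 -0.03670384] 0.06348347708764483 [0.64139981 0.07971774 0.37378491]
```

```bash
python3 -m creep '{"twist":[[0,0,0],[0,0,0],[0,0,0],[0,0,0],[0,0,0],[0,0,0],[0,0,0],[0,0,0]],"offset":[[0,0.05,-0.4],[0,0,-0.4],[0,0,-0.3],[0,0,-0.1],[0,0,-0.1],[0,0,-0.1],[0,0,-0.1],[0,0,0]],"grip":[0,0,0,0,0,0,0,0]}'
python3 - <<'E'
from h import *
ims=[]
for c,(x,y) in(("scene",(145,195)),("side",(235,120))):
    im=viewer.get_image(c)[y:y+110,x:x+110,::-1]; ims.append(cv2.resize(im,(400,400),interpolation=2))
cv2.imwrite("pics/p1.png",np.hstack(ims)); s=monitor.get_state(); print(s["t"],s["tcp_pos"],s["force"])
E
```

```text
t: 3.02
tcp_pos: [0.5773, 0.1057, 0.1112]
eef_rot: [-0.0, 0.986, -0.165, -0.0]
force: [-1.3, 2.4, 3.4]
finger_gap: -0.001
finger_force: 1.5
3.125 [0.57765843 0.10568693 0.1116906 ] [-0.8927253   2.99323082  2.88880954]
```

View pics/p1.png

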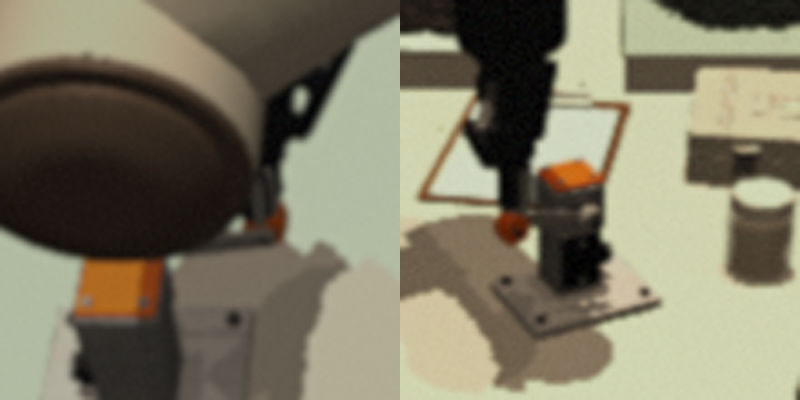

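The fingertip is on the roller and the lever is partly down, but there is about 3 N of sideways force. I'll check where the tip sits relative to the roller before going further.

```bash
python3 - <<'E'
from h import *
s=monitor.get_state(); tcp=np.array(s["tcp_pos"]); print(s["force"],s["torque"])
print(tri("scene",(219.8,256),"side",(265.8,182.7)))
for c,(x,y) in(("scene",(145,195)),("side",(235,120))):
    K,R,t=P(c)
    for p in(tcp,[.5735,.099,.099],[.582,.106,.119]):
        v=K@(R@np.array(p)+t); v=v[:2]/v[2]; print(c,v,(v-[x,y])/.275)
E
```

```text
[-0.8927253   2.99323082  2.88880954] [ 0.71434396  0.34387917 -0.04663357]
(array([0.57554155, 0.09867485, 0.09639493]), np.float64(0.005556036818822862))
scene [214.95970862 252.68374029] [254.39894044 209.75905559]
scene [219.18696201 255.1213529 ] [269.77077096 218.62310146]
scene [212.57912894 249.50752822] [245.74228706 198.20919351]
side [265.59173862 176.64801341] [111.24268591 205.99277602]
side [264.01055842 182.15112435] [105.49293971 226.00408854]
side [267.21345414 174.11222591] [117.13983324 196.77173057]
```

```bash
python3 -m creep '{"twist":[[0,0,0],[0,0,0],[0,0,0],[0,0,0],[0,0,0],[0,0,0],[0,0,0],[0,0,0],[0,0,0],[0,0,0],[0,0,0]],"offset":[[0,0,0.3],[-0.02,-0.08,0],[0,0,-0.1],[0,0,-0.1],[0,0,-0.1],[0,0,-0.1],[0,0,-0.07],[0,0,-0.05],[0,0,0],[0,0,0],[0,0,0]],"grip":[0,0,0,0,0,0,0,0,0,0,0]}'
python3 - <<'E'
from h import *
ims=[]
for c,(x,y) in(("scene",(145,195)),("side",(235,120))):
    im=viewer.get_image(c)[y:y+110,x:x+110,::-1]; ims.append(cv2.resize(im,(400,400),interpolation=2))
cv2.imwrite("pics/p2.png",np.hstack(ims)); s=monitor.get_state(); print(s["t"],s["tcp_pos"],s["force"])
E
```

```text
t: 4.5
tcp_pos: [0.576, 0.0991, 0.094]
eef_rot: [-0.0, 0.986, -0.165, 0.0]
force: [1.3, -3.6, 4.6]
finger_gap: 0.001
finger_force: 2.3
4.6 [0.57597569 0.09912547 0.09400358] [ 0.9209191  -4.52521791  3.65597145]
```

View pics/p2.png

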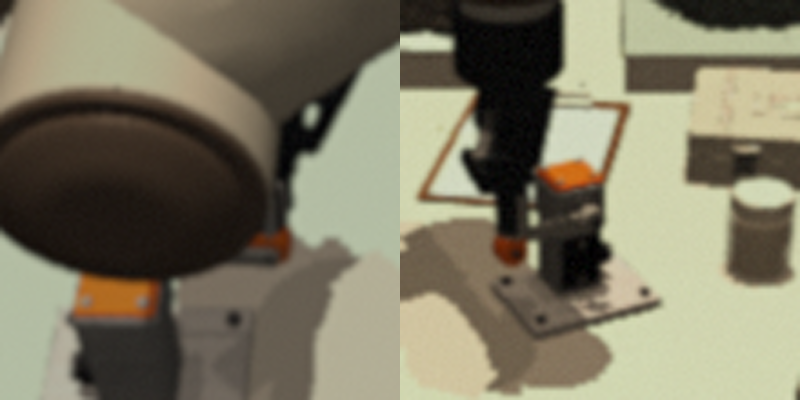

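```bash
python3 - <<'E'
from h import *
print(tri("scene",(145+272*.275,195+243*.275),"side",(235+110*.275,120+250*.275)))
for c,(x,y) in(("scene",(145,195)),("side",(235,120))):
    K,R,t=P(c)
    for z in(.092,.085,.081,.075):
        v=K@(R@np.array([.574,.098,z])+t); v=v[:2]/v[2]; print(c,z,((v-[x,y])/.275).round(0))
print([monitor.get_state()[k] for k in("t","force","torque")])
E
```

```text
(array([0.57503623, 0.09933842, 0.07827836]), np.float64(0.002775267709115584))
scene 0.092 [271. 225.]
scene 0.085 [272. 233.]
scene 0.081 [272. 238.]
scene 0.075 [273. 245.]
side 0.092 [106. 235.]
side 0.085 [107. 244.]
side 0.081 [107. 248.]
side 0.075 [107. 256.]
[4.6, array([ 0.9209191 , -4.52521791,  3.65597145]), array([-0.98579206, -0.47880984, -0.03672249])]
```

The roller centre is at z ≈ 0.08, a little below level, so the switch has clicked. I'll hold briefly, then lift straight off.

```bash
python3 -m creep '{"twist":[[0,0,0],[0,0,0],[0,0,0],[0,0,0],[0,0,0],[0,0,0],[0,0,0],[0,0,0],[0,0,0],[0,0,0],[0,0,0],[0,0,0],[0,0,0],[0,0,0],[0,0,0]],"offset":[[0,0,0],[0,0,0],[0,0,0],[0,0,0],[0,0,0.1],[0,0,0.1],[0,0,0.15],[0,0,0.2],[0,0,0.4],[0,0,0.5],[-0.3,0.4,0.3],[-0.3,0.4,0],[-0.3,0.4,0],[0,0,0],[0,0,0]],"grip":[0,0,0,0,0,0,0,0,0,0,0,0,0,0,0]}'
python3 - <<'E'
from h import *
ims=[]
for c,(x,y) in(("scene",(145,225)),("side",(245,150))):
    im=viewer.get_image(c)[y:y+100,x:x+100,::-1]; ims.append(cv2.resize(im,(400,400),interpolation=2))
cv2.imwrite("pics/p3.png",np.hstack(ims)); s=monitor.get_state(); print(s["t"],s["tcp_pos"],s["force"])
E
```

```text
t: 6.48
tcp_pos: [0.5034, 0.1952, 0.2338]
eef_rot: [-0.0, 0.986, -0.164, -0.0]
force: [0.0, -0.4, -0.3]
finger_gap: -0.002
finger_force: 0.0
6.575 [0.50392875 0.19461113 0.23363339] [-0.8664636   0.35498516  0.0486834 ]
```

View pics/p3.png

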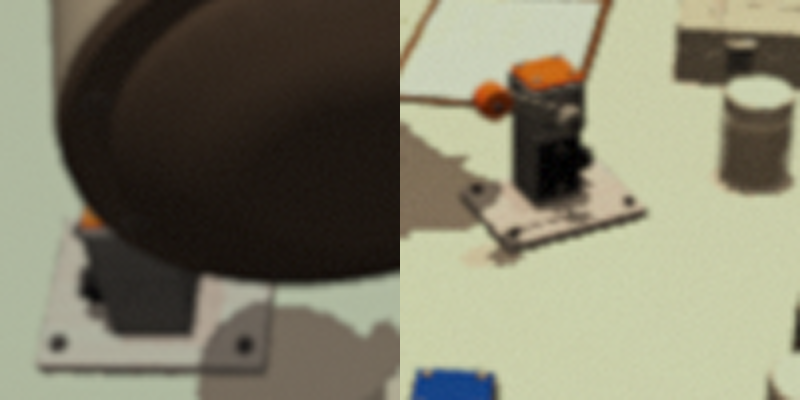

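In the side view the roller is back at (268,175), its rest position, and the arm is clear of everything.

```bash
python3 -c "
from cell import workorder; print(workorder.job_done())"
```

```text
the job is handed in; nothing more can be done
None
```

I pressed the orange guard switch to slightly below level, past its click point, held it about a second and let it spring back to rest. A first off-centre press went about 0.3 rad, short of the click, before I re-centred. The blue switch was not touched, and the job is handed in.

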